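# Switch on three push-button stations in order

### The job

Switch on the three push-button stations in their starting order: press first the wide mushroom button, then the square button, and last the small round button, each gently with the fingertips until it is fully down, where it stays. Grasp nothing: the boxes must not be lifted, tipped or shoved along the bench, and the tools and other things around them stay where they are.

Things in the scene. Friction and masses are not known exactly. Their poses are not given: they have to be found in the camera images.
- mushroom_station: grey plastic control box, 80 x 80 mm and 54 mm high, about 0.7 kg, loose on the bench, with four lid screws and a short black plug on one side; in the middle of its lid sits a black wide domed round mushroom button, 58 mm across, top 84 mm above the bench when up. Origin: centre of its underside, z up; the plug points along its +x. The three boxes may swap places.
- mushroom_top (a point): centre of the top of the mushroom button's cap. The cap is cushioned on the button by a spring of 2 N per mm with 8 mm of give: it gives about 2 mm before the button starts to move, so the button is fully down with the cap pushed about 10 mm below its start; pushed further it only gives more, and the give comes back on release
- mushroom_button (a joint): how far this button is down, m: 0 = up (as at the start), 0.008 = fully down on its stop. It slides straight down against a steady 4 N or so and stays where it was pressed to; from 0.0055 on it is switched on.
- square_station: grey plastic control box, 80 x 80 mm and 54 mm high, about 0.7 kg, loose on the bench, with four lid screws and a short black plug on one side; in the middle of its lid sits a black square button, 34 x 34 mm, flat top 78 mm above the bench when up. Origin: centre of its underside, z up; the plug points along its +x. The three boxes may swap places.
- square_top (a point): centre of the top of the square button's cap. The cap is cushioned on the button by a spring of 2 N per mm with 8 mm of give: it gives about 2 mm before the button starts to move, so the button is fully down with the cap pushed about 10 mm below its start; pushed further it only gives more, and the give comes back on release
- square_button (a joint): how far this button is down, m: 0 = up (as at the start), 0.008 = fully down on its stop. It slides straight down against a steady 4 N or so and stays where it was pressed to; from 0.0055 on it is switched on.
- round_station: grey plastic control box, 80 x 80 mm and 54 mm high, about 0.7 kg, loose on the bench, with four lid screws and a short black plug on one side; in the middle of its lid sits a black small round button, 24 mm across, flat top 78 mm above the bench when up. Origin: centre of its underside, z up; the plug points along its +x. The three boxes may swap places.
- round_top (a point): centre of the top of the round button's cap. The cap is cushioned on the button by a spring of 2 N per mm with 8 mm of give: it gives about 2 mm before the button starts to move, so the button is fully down with the cap pushed about 10 mm below its start; pushed further it only gives more, and the give comes back on release
- round_button (a joint): how far this button is down, m: 0 = up (as at the start), 0.008 = fully down on its stop. It slides straight down against a steady 4 N or so and stays where it was pressed to; from 0.0055 on it is switched on.
- terminal_driver: small black screwdriver, 130 mm long, 25 mm high, lying; a bystander, loose. Origin: centre of its underside.
- marker: black-capped white marker pen, 132 mm long, 15 mm high, lying; a bystander, loose. Origin: centre of its underside.
- multimeter: hand multimeter, 162 x 80 x 48 mm, lying; a bystander, loose. Origin: centre of its underside.
- tape_measure: tape measure, 62 x 71 x 33 mm; a bystander, loose. Origin: centre of its underside.
- side_cutters: side cutters with red handles, 127 mm long, 15 mm high, lying; a bystander, loose. Origin: centre of its underside.
- screwdriver_red: red-handled screwdriver, 185 mm long, 28 mm high, lying; a bystander, loose. Origin: centre of its underside.
- solder_spool: spool of solder, 54 mm across and 55 mm high, standing; a bystander, loose. Origin: centre of its underside.
Things that resemble listed ones, but are neither listed nor needed, are in the scene too. Leave any purple look-alike of the square_station alone.

How it is judged:
On the way, in this order (a step that is already met when the one before it is completed fails the run):
1. the mushroom button is pressed down (value of joint mushroom_button above 0.0055 m), for 0.1 s.
2. the square button is pressed down (value of joint square_button above 0.0055 m), for 0.1 s.
3. the round button is pressed down (value of joint round_button above 0.0055 m), for 0.1 s.
At the end, for the whole second after the job is handed in: All three buttons are at least 5.5 mm down of 8 mm, pressed in the order mushroom, square, round; every box stands upright, at rest, within 20 mm of where it stood, and so do the bystanders (value of joint each of mushroom_button, square_button, round_button above 0.0055 m and distance of each of mushroom_station, square_station, round_station, terminal_driver, marker, multimeter, tape_measure, side_cutters, screwdriver_red, solder_spool from where it was at the start of the episode below 0.02 m and angle between each of mushroom_station, square_station, round_station's own z axis and vertical below 0.1 rad and linear speed of each of mushroom_station, square_station, round_station below 0.02 m/s); the robot touches nothing.
It fails at once if the square or the round button is pressed before the mushroom button is down (value of joint mushroom_button below 0.0055 m and value of joint any of square_button, round_button above 0.002 m).
It fails at once if the round button is pressed before the square button is down (value of joint square_button below 0.0055 m and value of joint round_button above 0.002 m).
It fails at once if a station is pressed harder than 30 N (contact force between any of the fingers, the arm and mushroom_station above 30 N or contact force between any of the fingers, the arm and square_station above 30 N or contact force between any of the fingers, the arm and round_station above 30 N).
It fails at once if a station is lifted, tipped or shoved more than 20 mm (height (world z) of any of mushroom_station, square_station, round_station above 0.012 m or angle between any of mushroom_station, square_station, round_station's own z axis and vertical above 0.15 rad or distance of any of mushroom_station, square_station, round_station from where it was at the start of the episode above 0.02 m).
It fails at once if a tool or other bystander is moved more than 20 mm (distance of any of terminal_driver, marker, multimeter, tape_measure, side_cutters, screwdriver_red, solder_spool from where it was at the start of the episode above 0.02 m).
It also fails if it takes over 45 s, if anything falls off the work surface, if the arm or the gripper's body presses on something with over 40 N, if the wrist force passes 120 N, or if a joint passes its speed limit or range.

### The arm

A 6-joint arm with a two-finger parallel gripper is mounted at the origin on a cart in front of the work surface, level with it; the furniture and walls round the work are solid. World frame = base frame: x ahead of the robot, y to its left, z up, the work surface at z = 0. Lengths are in m, angles in rad, forces in N, time in s.
With the tool pointing down it reaches from about 0.3 to 0.825 m from the base axis. Payload 5.4 kg.
Tool frame: the origin (TCP) lies midway between the tips of the shut fingers; the grasp point (between the pads) lies 19 mm behind it; z points along the fingers, y is the line along which they close (so a half turn about z gives the same grasp; the last joint's range is limited). The gripper opens to 92 mm and grips with 3 to 60 N. Pads are 20 mm wide; open, the fingers measure 128 mm over their backs; the gripper's body (75 mm by 189 mm) begins 69 mm behind the grasp point.
Start: joints at [-1.423, 0.158, 1.597, -0, 1.386, -0.21], TCP at [0.201, -0.539, 0.215] pointing down, gripper open.
Joint ranges: [-2.91, 2.91], [-0.94, 2.29], [0.18, 2.7], [-1.29, 4.43], [0.17, 2.64], [-3, 3]. Speed limits (rad/s): [2.57, 2.57, 3.14, 3.14, 3.14, 3.14].

### API

Orientations are given as a unit quaternion [x, y, z, w].
In Python, from bench import bot gives the robot as it stands. The module is installed in compiled form; this text tells all that it offers.
- The arm moves only by the tool move_arm, never from a script. Its argument "motion" is one flat list of numbers, 5 for each row, row after row: the shift along the world's x, y, z in units of 40 mm (1.0 is 40 mm), then the turn about the world's z in units of 6 degrees (1.0 is 6 degrees), then the opening in per cent of the stroke, from 0 (shut) to 100 (fully open). A call has exactly 5 rows; each row is the pose to reach, as a shift and turn from the pose commanded when the call began; what a row does not reach only later rows make up. A row lasts 1/12 s, in which the tool goes at most 41.7 mm and 7.16 degrees, less where a joint would pass 70% of its speed; a pose out of reach is approached as far as the arm can. A call with a gripper value outside its range is refused whole. The fingers move at their own pace and stop on an object; the grip force is fixed at half the most. Time passes only in rows, so rows that repeat a pose let the fingers close, or fill a call up. It gives the time, the measured TCP pose, the force, the opening and the grip force at its end, in the units of the state.
- bot.read_state(): the state, without advancing time (a new reading comes with each control period).
- bot.read_camera(name): name is "scene" or "side" or "wrist"; returns a dict with "color" (384x512x3 uint8, blue, green, red), "fx", "fy", "cx", "cy" (pixels), "dist" ([k1, k2, p1, p2, k3] as OpenCV has them; the pictures are not rectified), "cam_to_world" (4x4, takes a point from camera to world coordinates). Camera axes: x right, y down, z forward; pixel columns grow to the right and rows downward; lengths in m; the calibration is good to about 2 mm. A picture is of the moment at which its call begins. There is no depth.
- bot.finish_job(): hands the job in; it is judged then, once.
The state is a dict: "time_s": time; "joint_positions": joint angles; "dq": joint speeds; "joint_efforts": joint torques, N m; "eef_pos": TCP position; "ee_rot": TCP orientation; "force": force on the tool from outside, world axes, zero at the start; "torque": the same for the moment, N m; "opening": opening from 0.0 (shut) to 1.0 (fully open); "finger_force": force on a finger pad.
Only numpy, scipy, OpenCV 4.12 (cv2) and the standard library are available. Lean on these libraries where they do the work, as an engineer would, in place of code of your own. Each camera call takes 0.05 s, during which the arm holds its last target. There are 200 camera calls.

## Working session

There is one attempt and no reset: what is moved stays moved. The work goes in short steps, Python scripts to look and compute and a tool call to move; the robot and the scene stay as the last step left them, time stands still between calls to the robot, and variables do not carry over. Pictures are saved under pics/ and viewed, at most 10 in all, crops included, and the job is handed in when it is done.

Besides the shell and the picture viewer there is one more tool, called after ">>>" by a JSON object that holds its "fn" and its "kwargs". move_arm: Moves the arm, as the interface text tells. Its arguments: {"type":"object","properties":{"motion":{"type":"array"}},"required":["motion"]}

```bash
mkdir -p pics
cat > h.py <<'E'
import numpy as np, cv2
from bench import bot
def snap(n,f):
    c=bot.read_camera(n); cv2.imwrite(f'pics/{f}.png',c['color'])
    np.savez(f'pics/{f}.npz',**{k:np.array(v) for k,v in c.items()}); return c
def px2w(f,pts,z):
    c=np.load(f'pics/{f}.npz'); K=np.array([[c['fx'],0,c['cx']],[0,c['fy'],c['cy']],[0,0,1]],float)
    u=cv2.undistortPoints(np.array(pts,float).reshape(-1,1,2),K,c['dist'].astype(float)).reshape(-1,2)
    T=c['cam_to_world']; d=np.c_[u,np.ones(len(u))]@T[:3,:3].T; o=T[:3,3]
    return o+d*((np.broadcast_to(z,len(u))-o[2])/d[:,2])[:,None]
E
python3 - <<'E'
from h import *
for n in ('scene','side'): 
    c=snap(n,n+'0'); print(n,c['cam_to_world'][:3,3].round(3))
a=cv2.imread('pics/scene0.png'); cv2.imwrite('pics/scene0v.png',cv2.resize(a,(800,600),interpolation=cv2.INTER_CUBIC))
s=bot.read_state(); print(s['time_s'],s['eef_pos'],s['ee_rot'],s['force'],s['opening'])
E
```

```text
scene [-0.499  0.426  0.641]
side [0.372 0.693 0.409]
0.1 [ 0.20125384 -0.53802134  0.21372066] [ 9.84039741e-01  1.77946762e-01  1.70877511e-05 -8.58271482e-04] [ 0.47361801  0.36046708 -1.19925793] 0.9989221150806533
```

View pics/scene0v.png

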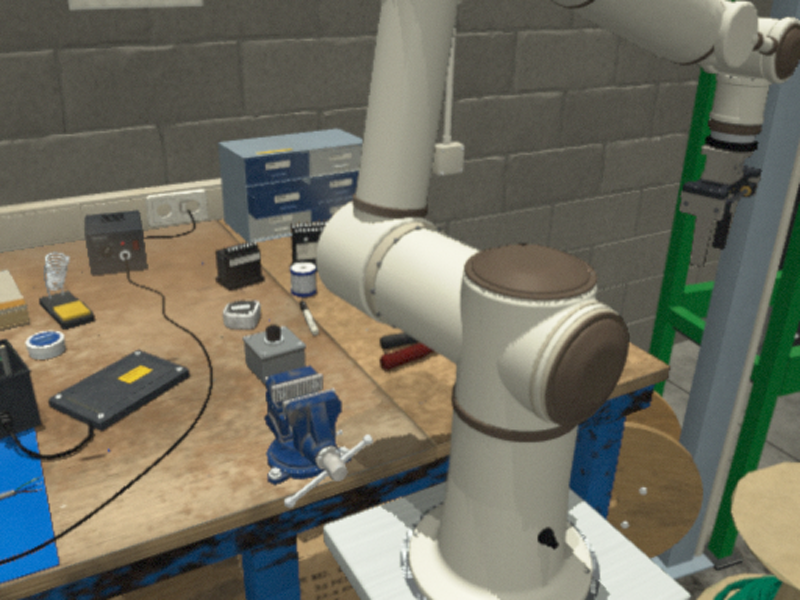

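View pics/side0.png

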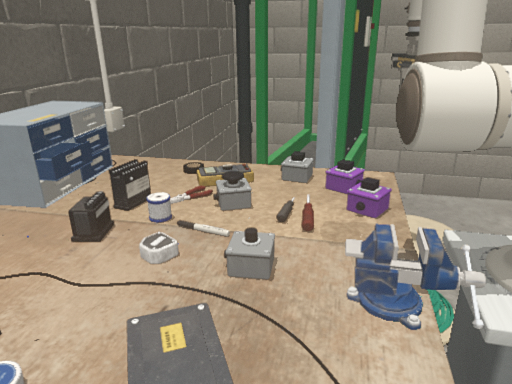

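The side view shows three grey boxes: round button at (251,235), mushroom at (235,176) and square at (297,158). The purple look-alikes at (347,168) and (371,186) must be left alone. A vise stands at (390,280). Next I'll check the choice in a close crop.

Run:
```python
from h import *
a=cv2.imread('pics/side0.png')[135:285,190:400]; cv2.imwrite('pics/crop.png',cv2.resize(a,(798,570),interpolation=cv2.INTER_CUBIC))
print(px2w('side0',[(251,234),(235,175),(297,156),(347,166),(371,183),(378,232),(428,235),(205,192),(306,200),(286,204)],[.078,.084,.078,.078,.078,.1,.1,.02,.02,.02]).round(3))
```

```text
[[ 0.524  0.095  0.078]
 [ 0.632 -0.181  0.084]
 [ 0.507 -0.388  0.078]
 [ 0.366 -0.324  0.078]
 [ 0.309 -0.207  0.078]
 [ 0.31   0.084  0.1  ]
 [ 0.232  0.077  0.1  ]
 [ 0.724 -0.21   0.02 ]
 [ 0.459 -0.211  0.02 ]
 [ 0.504 -0.176  0.02 ]]
```

View pics/crop.png

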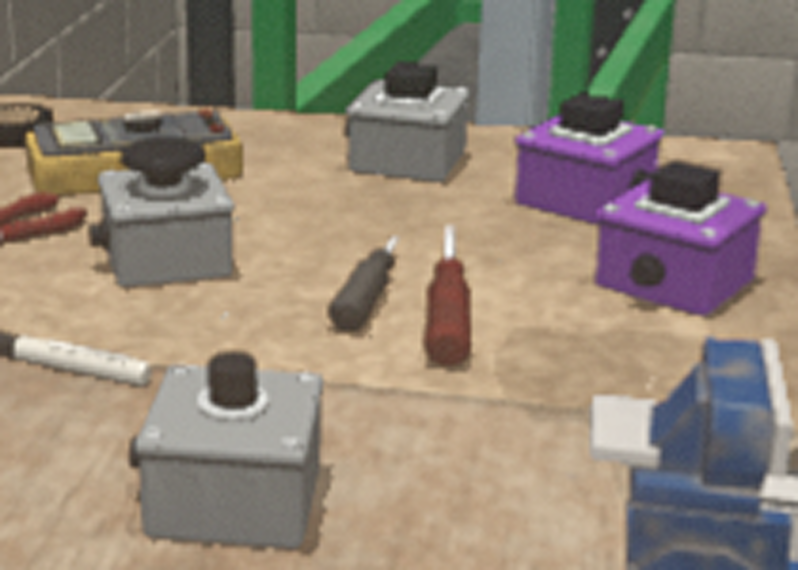

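The crop confirms it: grey wide dome at crop (163,150), grey square at (412,70), grey round at (232,360). The two purple ones are rejected. I'll move towards the mushroom with the fingers shut.

>>> {"fn": "move_arm", "kwargs": {"motion": [0.7,0.6,0,0,0,1.4,1.2,0,0,0,2.1,1.8,0,0,0,2.8,2.4,0,0,0,3.5,3.0,0,0,0]}}

```text
time_s: 0.52
eef_pos: [0.3422, -0.417, 0.2142]
ee_rot: [0.984, 0.178, -0.0, -0.0]
force: [-0.3, 0.0, 0.2]
opening: 0.66
finger_force: 0.0
```

>>> {"fn": "move_arm", "kwargs": {"motion": [0.7,0.6,0,0,0,1.4,1.2,0,0,0,2.1,1.8,0,0,0,2.8,2.4,0,0,0,3.5,3.0,0,0,0]}}

```text
time_s: 0.93
eef_pos: [0.4823, -0.2969, 0.2142]
ee_rot: [0.984, 0.178, -0.0, -0.0]
force: [-0.2, -0.7, -1.4]
opening: 0.294
finger_force: 0.0
```

Run:
```python
from h import *
c=snap('wrist','w1'); snap('side','s1'); print(c['cam_to_world'].round(3)); s=bot.read_state(); print(s['time_s'],s['eef_pos'],s['force'],s['opening'])
```

```text
[[ 0.349 -0.897 -0.271  0.559]
 [-0.937 -0.334 -0.101 -0.268]
 [ 0.     0.289 -0.957  0.385]
 [ 0.     0.     0.     1.   ]]
1.0333 [ 0.48409006 -0.2947328   0.21407121] [-0.89214503 -1.0002184   1.38288079] 0.20874931012879833
```

View pics/w1.png

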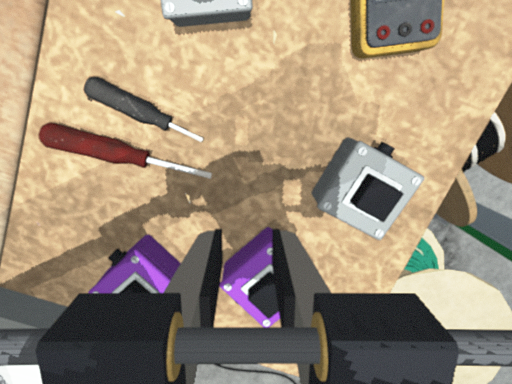

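The wrist view shows the square button's top at (376,198) and the near edge of the mushroom box at (207,15), with the purple boxes below. I'll move closer to the mushroom, then look again.

>>> {"fn": "move_arm", "kwargs": {"motion": [0.5,0.6,0,0,0,1.0,1.2,0,0,0,1.5,1.8,0,0,0,1.5,2.0,0,0,0,1.5,2.0,0,0,0]}}

```text
time_s: 1.45
eef_pos: [0.5411, -0.2173, 0.2141]
ee_rot: [0.984, 0.179, -0.001, -0.0]
force: [-0.2, -0.1, 0.2]
opening: 0.004
finger_force: 0.0
```

Run:
```python
from h import *
print(px2w('w1',[(376,198)],.078).round(4),px2w('side0',[(298.4,152.9),(251,229.5),(233,174.5)],[.078,.078,.084]).round(4))
c=snap('wrist','w2'); s=bot.read_state(); print(s['time_s'],s['eef_pos'],s['force'],s['opening'])
```

```text
[[ 0.51   -0.4169  0.078 ]] [[ 0.5072 -0.4201  0.078 ]
 [ 0.528   0.078   0.078 ]
 [ 0.6379 -0.1838  0.084 ]]
1.5 [ 0.54066647 -0.21865303  0.21420916] [-0.30232428  0.30207333 -0.54989037] 0.004825754839438868
```

View pics/w2.png

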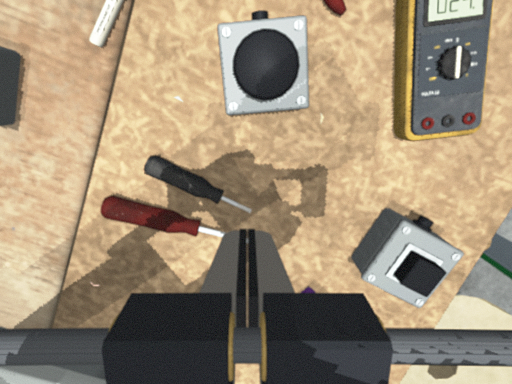

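The mushroom cap is centred at about (266,64) and the square top at about (419,271). The fingers are shut.

Run:
```python
from h import *
p=px2w('w2',[(266,64),(419,271)],[.078,.078]); print(p.round(4))
# lid screws -> lid centre at z=.054
print(px2w('w2',[(226,27),(302,21),(305,103),(233,109)],.054).mean(0).round(4))
s=bot.read_state(); print(((p-s['eef_pos'])/.04).round(2))
```

```text
[[ 0.6432 -0.1956  0.078 ]
 [ 0.5146 -0.4126  0.078 ]]
[ 0.6434 -0.1974  0.054 ]
[[ 2.56  0.58 -3.41]
 [-0.65 -4.85 -3.41]]
```

>>> {"fn": "move_arm", "kwargs": {"motion": [0.8,0.2,-0.4,0,0,1.6,0.4,-0.9,0,0,2.3,0.5,-1.6,0,0,2.55,0.58,-2.3,0,0,2.55,0.58,-2.8,0,0]}}

```text
time_s: 1.92
eef_pos: [0.6432, -0.1963, 0.0994]
ee_rot: [0.984, 0.178, -0.001, -0.001]
force: [-0.2, -0.2, -0.5]
opening: 0.007
finger_force: 0.0
```

>>> {"fn": "move_arm", "kwargs": {"motion": [0,0,-0.25,0,0,0,0,-0.45,0,0,0,0,-0.6,0,0,0,0,-0.7,0,0,0,0,-0.7,0,0]}}

```text
time_s: 2.33
eef_pos: [0.6433, -0.1966, 0.0756]
ee_rot: [0.984, 0.178, 0.0, 0.001]
force: [-2.8, -0.2, 2.9]
opening: 0.004
finger_force: 1.5
```

>>> {"fn": "move_arm", "kwargs": {"motion": [0,0,-0.04,0,0,0,0,-0.08,0,0,0,0,-0.12,0,0,0,0,-0.14,0,0,0,0,-0.14,0,0]}}

```text
time_s: 2.75
eef_pos: [0.6442, -0.1965, 0.0713]
ee_rot: [0.984, 0.178, 0.001, 0.001]
force: [-5.7, -0.7, 9.5]
opening: 0.006
finger_force: 5.0
```

9.5 N at 12.7 mm of travel fits the button on its stop (2 N/mm × 4.7 mm). I'll rise and go to the square.

>>> {"fn": "move_arm", "kwargs": {"motion": [0,0,0.5,0,0,0,0,1.1,0,0,-0.4,-0.7,1.4,0,0,-0.8,-1.4,1.4,0,0,-1.2,-2.1,1.4,0,0]}}

```text
time_s: 3.17
eef_pos: [0.5965, -0.2803, 0.127]
ee_rot: [0.984, 0.179, 0.002, 0.001]
force: [0.1, 0.2, 0.1]
opening: 0.003
finger_force: 0.0
```

>>> {"fn": "move_arm", "kwargs": {"motion": [-0.4,-0.7,0,0,0,-0.8,-1.4,0,0,0,-1.3,-2.2,0,0,0,-1.8,-3.0,0,0,0,-2.1,-3.4,-0.1,0,0]}}

```text
time_s: 3.58
eef_pos: [0.5102, -0.4195, 0.1223]
ee_rot: [0.984, 0.177, 0.001, 0.002]
force: [-0.8, 0.0, -0.8]
opening: 0.001
finger_force: 0.0
```

Run:
```python
from h import *
snap('side','s2'); s=bot.read_state(); print(s['time_s'],s['eef_pos'],s['force'])
a=cv2.imread('pics/side0.png')[135:285,190:400];b=cv2.imread('pics/s2.png')[135:285,190:400]
cv2.imwrite('pics/cmp.png',cv2.resize(np.hstack([a,b]),(800,286),interpolation=cv2.INTER_CUBIC))
```

```text
3.6333 [ 0.50810011 -0.4208595   0.12085658] [-1.72778129 -1.06769481 -0.7834412 ]
```

View pics/cmp.png

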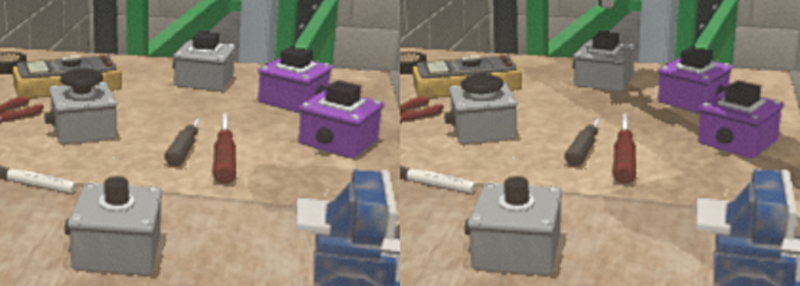

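The mushroom cap is visibly lower (row 77 to 82), and nothing else has shifted. Next is the square.

>>> {"fn": "move_arm", "kwargs": {"motion": [0,0,-0.4,0,0,0,0,-0.75,0,0,0,0,-0.95,0,0,0,0,-1.1,0,0,0,0,-1.2,0,0]}}

```text
time_s: 4.05
eef_pos: [0.5113, -0.414, 0.0721]
ee_rot: [0.984, 0.179, -0.001, -0.001]
force: [-1.6, 2.8, 4.2]
opening: 0.003
finger_force: 2.2
```

>>> {"fn": "move_arm", "kwargs": {"motion": [0,0,-0.06,0,0,0,0,-0.12,0,0,0,0,-0.18,0,0,0,0,-0.22,0,0,0,0,-0.22,0,0]}}

```text
time_s: 4.47
eef_pos: [0.512, -0.4151, 0.0655]
ee_rot: [0.984, 0.178, 0.0, 0.0]
force: [-2.4, 5.6, 8.5]
opening: 0.004
finger_force: 4.8
```

8.5 N at 12.5 mm, so the square is on its stop. Now I'll rise and move to a viewing pose for the round one.

>>> {"fn": "move_arm", "kwargs": {"motion": [0,0,0.6,0,0,0,0,1.4,0,0,-0.1,0.5,2.2,0,0,-0.2,1.3,2.7,0,0,-0.3,2.2,3.0,0,0]}}

```text
time_s: 4.88
eef_pos: [0.5007, -0.3292, 0.1881]
ee_rot: [0.984, 0.177, 0.002, 0.003]
force: [-0.1, 0.7, -0.8]
opening: 0.006
finger_force: 0.0
```

>>> {"fn": "move_arm", "kwargs": {"motion": [-0.2,0.9,0.2,0,0,-0.4,1.8,0.4,0,0,-0.6,2.7,0.4,0,0,-0.8,3.6,0.4,0,0,-1.0,4.5,0.4,0,0]}}

```text
time_s: 5.3
eef_pos: [0.4594, -0.1462, 0.2006]
ee_rot: [0.984, 0.178, 0.001, 0.001]
force: [1.2, 1.0, -0.0]
opening: 0.005
finger_force: 0.0
```

>>> {"fn": "move_arm", "kwargs": {"motion": [-0.1,0.9,0,0,0,-0.2,1.8,0,0,0,-0.4,2.7,0,0,0,-0.5,3.6,0,0,0,-0.5,4.3,0,0,0]}}

```text
time_s: 5.72
eef_pos: [0.439, 0.0268, 0.2005]
ee_rot: [0.984, 0.178, 0.001, 0.0]
force: [0.7, -0.5, 0.2]
opening: 0.009
finger_force: 0.0
```

Run:
```python
from h import *
snap('wrist','w3'); snap('side','s3'); s=bot.read_state(); print(s['time_s'],s['eef_pos'],s['force'])
b=cv2.imread('pics/w3.png'); a=cv2.imread('pics/s3.png')[100:292]
a=cv2.resize(a[35:131,90:346],(512,192)); cv2.imwrite('pics/v3.png',np.vstack([b,a]))
```

```text
5.8167 [0.43945643 0.02773189 0.20048358] [-0.63220278 -0.09717977  0.28363171]
```

View pics/v3.png

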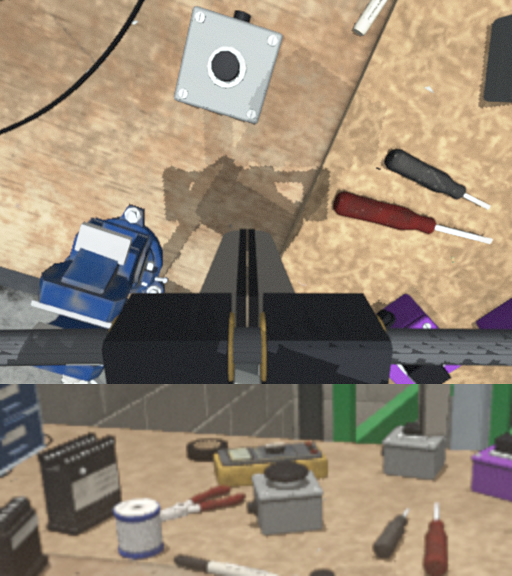

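The square cap is now low, and all the boxes are in place. The round button's top is at (226,65) in the wrist view.

Run:
```python
from h import *
p=px2w('w3',[(226,65)],.078); print(p.round(4),px2w('w3',[(200,17),(274,41),(251,114),(182,94)],.054).mean(0).round(4))
print(((p-bot.read_state()['eef_pos'])/.04).round(3))
```

```text
[[0.5284 0.0787 0.078 ]] [0.5276 0.0791 0.054 ]
[[ 2.224  1.275 -3.062]]
```

>>> {"fn": "move_arm", "kwargs": {"motion": [0.6,0.35,-0.2,0,0,1.2,0.7,-0.6,0,0,1.8,1.05,-1.3,0,0,2.23,1.3,-2.0,0,0,2.23,1.3,-2.5,0,0]}}

```text
time_s: 6.23
eef_pos: [0.531, 0.077, 0.0981]
ee_rot: [0.984, 0.178, 0.001, 0.0]
force: [0.5, -0.5, 0.4]
opening: 0.003
finger_force: 0.0
```

>>> {"fn": "move_arm", "kwargs": {"motion": [0,0,0,0,0,0,0,-0.2,0,0,0,0,-0.4,0,0,0,0,-0.55,0,0,0,0,-0.65,0,0]}}

```text
time_s: 6.65
eef_pos: [0.5293, 0.076, 0.0749]
ee_rot: [0.984, 0.178, 0.001, 0.0]
force: [-1.2, -0.5, 4.8]
opening: 0.004
finger_force: 2.2
```

>>> {"fn": "move_arm", "kwargs": {"motion": [0,0.03,-0.06,0,0,0,0.03,-0.12,0,0,0,0.03,-0.18,0,0,0,0.03,-0.25,0,0,0,0.03,-0.25,0,0]}}

```text
time_s: 7.07
eef_pos: [0.5295, 0.0773, 0.0652]
ee_rot: [0.984, 0.178, 0.001, 0.001]
force: [-2.1, -3.8, 10.4]
opening: 0.007
finger_force: 5.0
```

The force is 10.4 N at about 12.8 mm, so the round button is on its stop. I'll retreat and check.

>>> {"fn": "move_arm", "kwargs": {"motion": [0,0,0.5,0,0,0,0,1.1,0,0,0,0,1.9,0,0,-0.7,-0.4,2.7,0,0,-1.4,-0.8,3.4,0,0]}}

```text
time_s: 7.48
eef_pos: [0.4755, 0.0482, 0.1981]
ee_rot: [0.984, 0.179, 0.0, -0.0]
force: [0.9, -0.9, 1.2]
opening: 0.006
finger_force: 0.0
```

>>> {"fn": "move_arm", "kwargs": {"motion": [-0.5,-0.4,0.2,0,0,-0.8,-0.6,0.2,0,0,-0.8,-0.6,0.2,0,0,-0.8,-0.6,0.2,0,0,-0.8,-0.6,0.2,0,0]}}

```text
time_s: 7.9
eef_pos: [0.4438, 0.0242, 0.2044]
ee_rot: [0.984, 0.178, -0.0, -0.001]
force: [0.2, 0.5, 0.4]
opening: 0.006
finger_force: 0.0
```

Run:
```python
from h import *
snap('side','s4'); s=bot.read_state(); print(s['time_s'],s['eef_pos'],s['force'])
a=cv2.imread('pics/side0.png')[140:290,190:330];b=cv2.imread('pics/s4.png')[140:290,190:330]
cv2.imwrite('pics/cmp4.png',cv2.resize(np.hstack([a,b]),(800,428),interpolation=cv2.INTER_CUBIC))
```

```text
7.95 [0.44387382 0.02424637 0.20434486] [0.62282209 0.82029003 0.4996137 ]
```

View pics/cmp4.png

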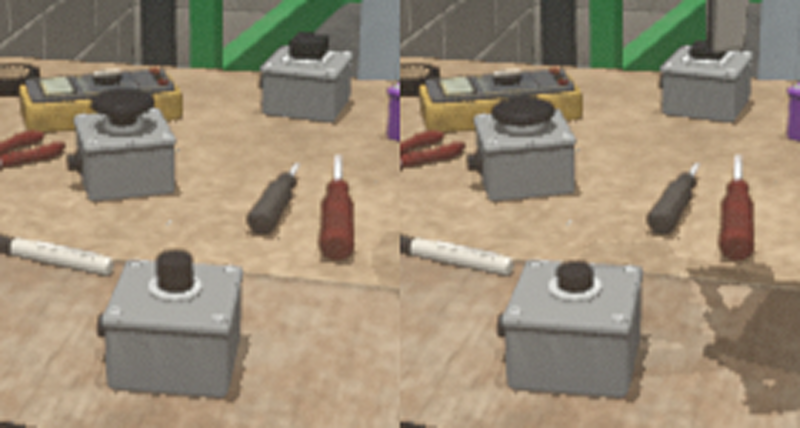

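All three caps are lower than at the start: mushroom at (523,108), square at (710,48), round at (575,275). Nothing else has moved, so I'm handing in.

```bash
python3 -c "
from bench import bot
print(bot.finish_job())"
```

```text
the job is handed in; nothing more can be done
None
```

I pressed the mushroom, square and round buttons fully down in that order, with force readings of about 10 N or less; in the last side view all three caps were down and nothing had visibly moved. The job is handed in, but no verdict was returned.

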